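Tip used sample jars into the wash-up tub

TASK

Slide the grey tub into its marked bay, close up to the tipping station and squared with it; then stand the two used jars (red caps) side by side in the blue bucket and let go of them. Then push the bucket's orange crossbar over, past the latch, all the way to its stop, and hold it there until both jars have dropped into the tub, then let the bucket swing back fully home. Leave the clean jars (blue caps) and the beaker alone.

Things in the scene. Friction and masses are not known exactly. Their poses are not given: they have to be found in the camera images.
- station: grey steel tipping stand fixed to the bench. Origin on the bench straight below the bucket's hinge axis, midway between the uprights; x along the hinge axis, z up; the bucket lies on the +y side and dumps to -y. Uprights: 10 mm plates at x = -88 and +88 mm, y 27 to 107 mm, 145 mm high. Base plate y 27 to 112 mm, 14 mm thick
- hinge (a point): middle of the bucket's hinge axis, 130 mm above the station's origin; axes are the station's. The uprights carry it on arms that reach to y = -16 mm at 105 to 145 mm of height; below these arms the space at y under 27 mm is free for the tub
- bay (a point): point on the bench, at y = -65 mm of the station, where the tub's origin belongs; axes are the station's. The bay is marked by yellow tapes 116 mm either side. The tub's axes should be parallel to the station's, its handle on the far side (-y); its front wall is then 7 mm from the base plate. Good to about 30 mm
- bucket (a joint): tilt of the blue bucket about the station's x axis (rad): 0 home and level, grows as it dumps to -y, stop at 1.3. A damped return spring brings it home by itself in about a second when let go. Going out, a spring latch must be overcome between 0.05 and 0.35; some 6 to 9 N at the crossbar, less beyond. On the way home the latch gives way easily
- bucket_floor (a point): middle of the bucket's inner floor; axes are the bucket's. When home it is 50 mm to +y of the hinge, 130 mm above the bench. Inside 144 mm (x) by 94 mm (y); 4 mm walls stand 50 mm above the floor on three sides, with an 8 mm lip on the hinge side (-y). The two jars fit side by side along x, 33 mm either side of this point
- push_bar (a point): middle of the bucket's orange crossbar, 20 mm thick, 70 mm long, parallel to the hinge axis, on a 12 mm round lever outside the station's -x upright (x = -130 mm). 160 mm from the hinge axis; home, it stands 60 degrees above +y (y = 80 mm, 269 mm above the bench) and turns with the bucket over the top to -y, 134 degrees at the stop. Push it from its +y side
- tub: loose grey open tub, 200 mm (x) by 170 mm (y) by 75 mm high, walls 5 mm, about 0.45 kg. Origin: centre of the underside, z up; the white handle is on the -y wall
- tub_handle (a point): middle of the tub's white handle bar: 104 mm long along the tub's x, 12 mm thick along y, 20 mm high, its middle 105 mm above the bench at y = -83 mm of the tub, 20 mm of free space between bar and tub rim; 12 mm posts at both ends
- used_a: closed white plastic jar with a red screw cap, standing upright; used, to be dumped. Round body 44 mm across and 75 mm high, cap 46 mm across on top of it, 95 mm high in all, about 110 g. Origin: centre of the underside, z up along the jar's axis
- used_a_mid (a point): middle of the jar used_a on its axis, 47.5 mm above its underside
- used_b: closed white plastic jar with a red screw cap, standing upright; used, to be dumped. Round body 44 mm across and 75 mm high, cap 46 mm across on top of it, 95 mm high in all, about 110 g. Origin: centre of the underside, z up along the jar's axis
- used_b_mid (a point): middle of the jar used_b on its axis, 47.5 mm above its underside
- clean_a: closed white plastic jar with a blue screw cap, standing upright; clean, to be left where it stands. Round body 44 mm across and 75 mm high, cap 46 mm across on top of it, 95 mm high in all, about 110 g. Origin: centre of the underside, z up along the jar's axis
- clean_b: closed white plastic jar with a blue screw cap, standing upright; clean, to be left where it stands. Round body 44 mm across and 75 mm high, cap 46 mm across on top of it, 95 mm high in all, about 110 g. Origin: centre of the underside, z up along the jar's axis
- beaker: clear plastic beaker, 72 mm across, 90 mm high, a bystander near the jars. Origin: centre of the underside
Things that resemble listed ones, but are neither listed nor needed, are in the scene too. Leave any black or brown look-alike of the used_a alone.

How it is judged (in metres and radians):
On the way, in this order (a step that is already met when the one before it is completed fails the run):
1. the tub is in its bay (origin within 30 mm of the bay point, turned less than 0.2 rad from the station) (horizontal distance between tub and bay below 0.03 m and angle between the x axis of tub and the x axis of station, either way round below 0.2 rad and angle between tub's own z axis and vertical below 0.1 rad), for 0.2 s.
2. both used jars stand upright on the bucket's floor, let go of, with the bucket home (all of step 1 and x of used_a in the frame of bucket_floor between -0.06 and 0.06 m and y of used_a in the frame of bucket_floor between -0.04 and 0.04 m and z of used_a in the frame of bucket_floor between -0.01 and 0.01 m and angle between each of used_a, used_b's own z axis and vertical below 0.2 rad and contact force between each of used_a, used_b and the fingers below 0.2 N and x of used_b in the frame of bucket_floor between -0.06 and 0.06 m and y of used_b in the frame of bucket_floor between -0.04 and 0.04 m and z of used_b in the frame of bucket_floor between -0.01 and 0.01 m and value of joint bucket below 0.1 rad), for 0.2 s.
3. the bucket is held tipped beyond 1.1 rad and both used jars are in the tub (value of joint bucket above 1.1 rad and x of used_a_mid in the frame of tub between -0.1 and 0.1 m and y of used_a_mid in the frame of tub between -0.085 and 0.085 m and z of each of used_a_mid, used_b_mid in the frame of tub below 0.08 m and x of used_b_mid in the frame of tub between -0.1 and 0.1 m and y of used_b_mid in the frame of tub between -0.085 and 0.085 m), for 0.1 s.
At the end, for the whole second after the job is handed in: The bucket is back home (below 0.05 rad); both used jars lie at rest inside the tub (their middles within its walls and less than 80 mm above its underside); the tub stands upright in its bay, within 30 mm of the bay point and less than 0.2 rad from square with the station (all of step 1 and value of joint bucket below 0.05 rad and x of used_a_mid in the frame of tub between -0.1 and 0.1 m and y of used_a_mid in the frame of tub between -0.085 and 0.085 m and z of each of used_a_mid, used_b_mid in the frame of tub below 0.08 m and x of used_b_mid in the frame of tub between -0.1 and 0.1 m and y of used_b_mid in the frame of tub between -0.085 and 0.085 m and linear speed of each of used_a, used_b, tub below 0.03 m/s); the robot touches nothing.
It fails at once if clean_a is moved by more than 25 mm or knocked over (distance of clean_a from where it was at the start of the episode above 0.025 m or angle between clean_a's own z axis and vertical above 0.5 rad).
It fails at once if clean_b is moved by more than 25 mm or knocked over (distance of clean_b from where it was at the start of the episode above 0.025 m or angle between clean_b's own z axis and vertical above 0.5 rad).
It fails at once if beaker is moved by more than 25 mm or knocked over (distance of beaker from where it was at the start of the episode above 0.025 m or angle between beaker's own z axis and vertical above 0.5 rad).
It also fails if it takes over 72 s, if anything falls off the work surface, if the arm or the gripper's body presses on something with over 40 N, if the wrist force passes 120 N, or if a joint passes its speed limit or range.

ROBOT

A 6-joint arm with a two-finger parallel gripper is mounted at the origin on the work surface. World frame = base frame: x ahead of the robot, y to its left, z up, the work surface at z = 0. Lengths are in mm, angles in rad, forces in N, time in s.
With the tool pointing down it reaches from about 350 to 975 mm from the base axis. Payload 7.1 kg.
Tool frame: the origin (TCP) lies on the front face of the gripper's body, between the roots of the fingers; the fingertips stand 80 mm ahead of it and the grasp point (between the pads) lies 61 mm ahead of it (env.tips_ahead is the distance from the TCP to the fingertips, in mm); z points along the fingers, y is the direction in which the jaws open and shut (so a half turn about z gives the same grasp; the last joint's range is limited). The gripper opens to 88 mm and grips with 3 to 60 N. Pads are 20 mm wide; open, the fingers measure 115 mm over their backs; the gripper's body (75 mm by 178 mm) begins 61 mm behind the grasp point.
Start: joints at [1.191, 0.423, 1.63, -0, 1.089, -0.019], TCP at [220.607, 584.755, 302.675] pointing down, gripper open.
Joint ranges: [-3, 3], [-0.9, 2.11], [0.09, 2.58], [-1.31, 4.45], [0.11, 2.69], [-2.54, 2.54]. Speed limits (rad/s): [2.39, 2.39, 3.01, 3.14, 3.14, 3.14].

INTERFACE

Orientations are given as a unit quaternion [x, y, z, w].
In Python, from station import env, set_gripper, viewer, workorder gives the robot as it stands. Calls block until the motion is done:
- env.reach(position, orientation): joint-space move of the TCP to a pose.
- env.move_l(position, rot=None, rate=150, f_stop=None): straight line of the TCP; rot=None keeps the orientation; rate is the mean speed in mm/s. With f_stop (N) it stops when the force on the tool has changed by that much, and returns True; else False.
- env.move_joints(angles): joint-space move.
- set_gripper(opening): finger opening in mm; the grip force is fixed at half the most; returns when the fingers have stopped.
- env.hold(seconds).
- env.ik(position, orientation): joint angles nearest the present ones, or None.
- env.read_state(): the state.
- viewer.camera(name): name is "scene" or "top"; returns the picture (480x640x3 uint8, blue, green, red); there is no depth.
- viewer.camera_params(name): a dict with "fx", "fy", "cx", "cy" (pixels), "pose" (4x4, takes a point from camera to world coordinates). Camera axes: x right, y up, looking along -z (the intrinsics and any distortion apply to the point x, -y, -z); pixel columns grow to the right and rows downward; lengths in mm; the calibration is good to about 2 mm. A picture is of the moment at which its call begins. camera_params takes no time and is no camera call.
A pose or a line that the arm cannot do raises env.IKError and nothing moves.
- workorder.sign_off(): hands the job in, once; it reports no verdict.
The state is a dict: "time_s": time; "qpos": joint angles; "dq": joint speeds; "tau": joint torques, N m; "tool_pos": TCP position; "orientation": TCP orientation; "force": force on the tool from outside, world axes, zero at the start; "wrist_torque": the same for the moment, N m; "width": finger opening in mm.
Only numpy, scipy, OpenCV 4.12 (cv2) and the standard library are available. Lean on these libraries where they do the work, as an engineer would, in place of code of your own. Each camera call takes 0.05 s, during which the arm holds its last target.

## Working session

There is one attempt and no reset: what is moved stays moved. The work goes in short steps, each a Python script; the robot and the scene stay as the last script left them, time stands still between calls to the robot, and variables do not carry over. Pictures are saved under pics/ and viewed, and the job is handed in when it is done.

```bash
ls; mkdir -p pics; python3 - <<'E'
from station import env, viewer
import cv2
for n in("scene","top"):
    cv2.imwrite(f"pics/{n}0.png",viewer.camera(n)); print(n,viewer.camera_params(n))
s=env.read_state(); print(s["time_s"],s["orientation"],s["width"])
E
```

```text
pics
scene {'fx': 610.6097336048722, 'fy': 610.6097336048722, 'cx': 317.974886013308, 'cy': 231.6872681317068, 'pose': array([[ 5.98836172e-01, -5.58528357e-01,  5.73969785e-01,
         1.28092468e+03],
       [ 8.00869848e-01,  4.16150292e-01, -4.30611682e-01,
        -4.51301335e+02],
       [ 1.65114172e-03,  7.17540946e-01,  6.96514368e-01,
         1.09858104e+03],
       [ 0.00000000e+00,  0.00000000e+00,  0.00000000e+00,
         1.00000000e+00]])}
top {'fx': 468.19249706003296, 'fy': 468.19249706003296, 'cx': 329.19676311770553, 'cy': 236.65042450085014, 'pose': array([[ 5.91635166e-04,  9.81659859e-01, -1.90639897e-01,
         3.02234880e+02],
       [-9.99909332e-01, -1.98391323e-03, -1.33188779e-02,
         9.95224495e+01],
       [-1.34528208e-02,  1.90630492e-01,  9.81569680e-01,
         1.24422751e+03],
       [ 0.00000000e+00,  0.00000000e+00,  0.00000000e+00,
         1.00000000e+00]])}
0.1 [ 1.79436189e-01  9.83769386e-01 -6.57452623e-04 -1.29200736e-04] 87.83064061895341
```

View pics/scene0.png

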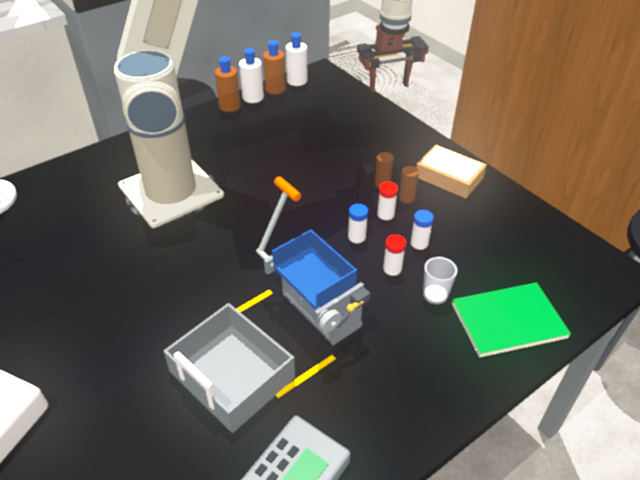

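View pics/top0.png

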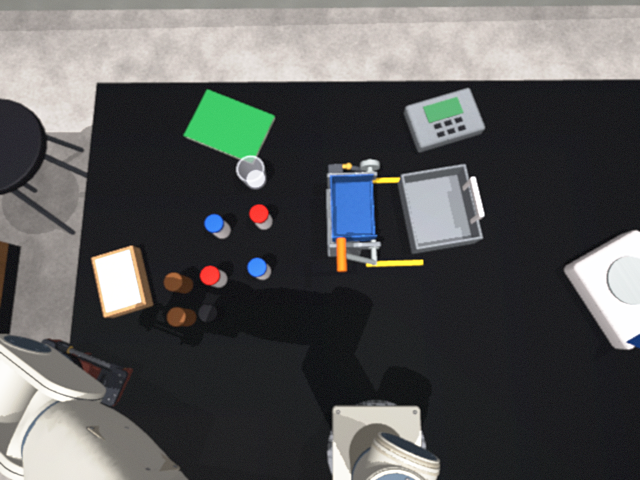

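The top picture shows red caps at (260,215) and (210,277), blue caps at (216,224) and (258,268), brown look-alikes at (178,283) and (180,317), the beaker at (252,172), the bucket at (352,205), the bar at (341,255) and the tub at (440,208). The red-capped white jars fit used_a and used_b. I'll enlarge both views to confirm.

```bash
python3 - <<'E'
import cv2
a=cv2.imread("pics/top0.png")
cv2.imwrite("pics/t_jars.png",cv2.resize(a[140:340,130:330],None,fx=3,fy=3,interpolation=cv2.INTER_CUBIC))
cv2.imwrite("pics/t_stat.png",cv2.resize(a[140:290,310:510],None,fx=4,fy=4,interpolation=cv2.INTER_CUBIC))
a=cv2.imread("pics/scene0.png")
cv2.imwrite("pics/s_jars.png",cv2.resize(a[140:310,320:490],None,fx=3.5,fy=3.5,interpolation=cv2.INTER_CUBIC))
cv2.imwrite("pics/s_stat.png",cv2.resize(a[170:430,150:390],None,fx=2.3,fy=2.3,interpolation=cv2.INTER_CUBIC))
E
```

```text
(no output)
```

View pics/t_jars.png

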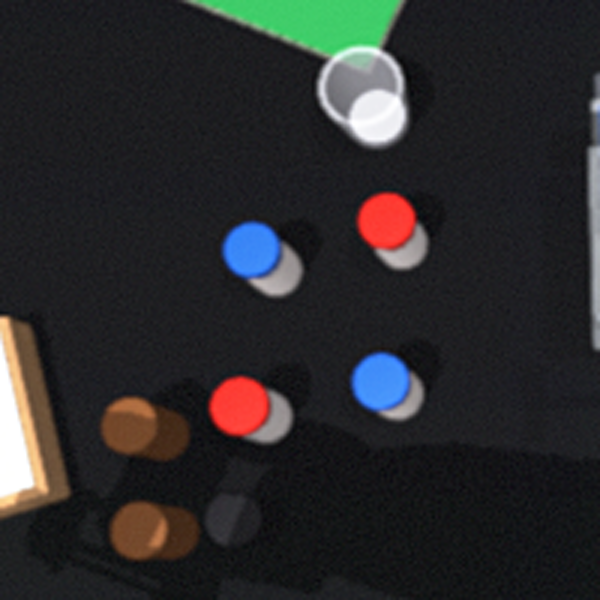

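View pics/t_stat.png

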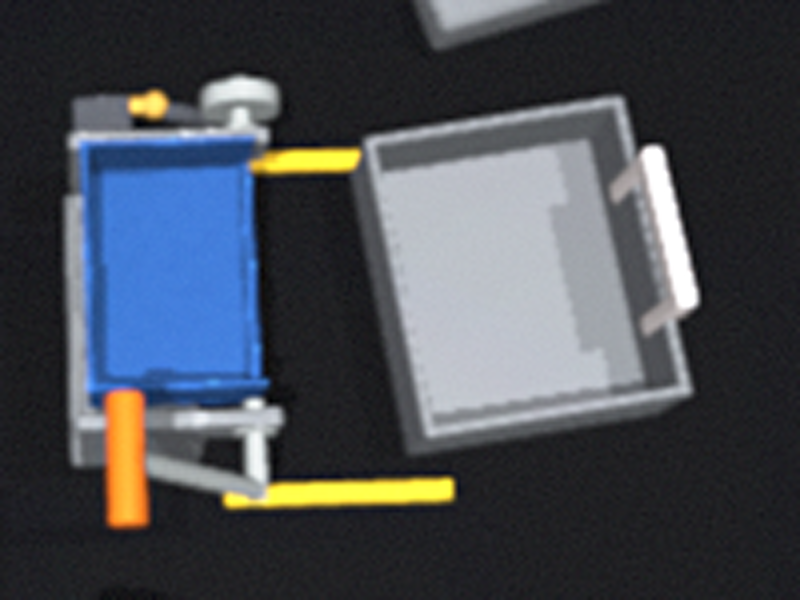

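View pics/s_jars.png

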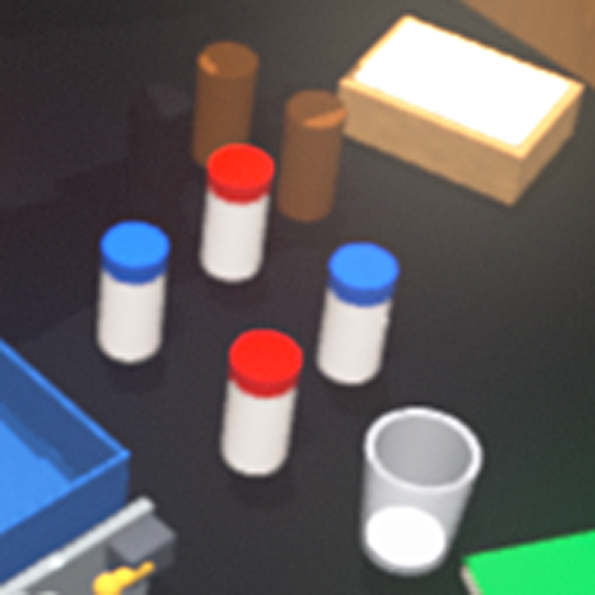

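View pics/s_stat.png

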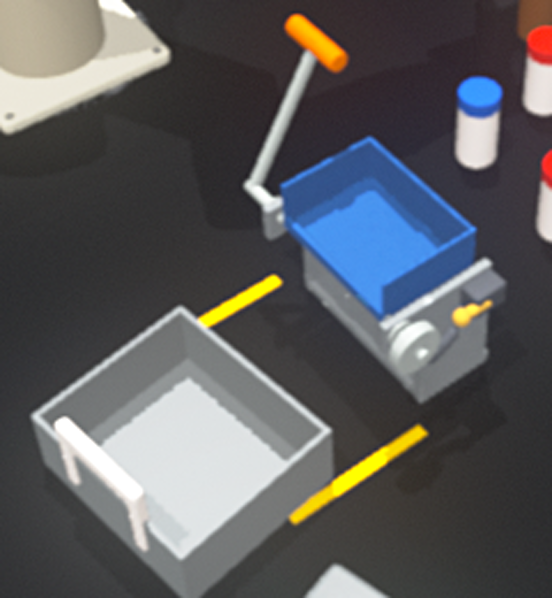

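```bash
cat > vis.py <<'E'
import numpy as np, cv2, json
from scipy.optimize import least_squares
from scipy.spatial.transform import Rotation as R
from station import viewer
P={n:viewer.camera_params(n) for n in("scene","top")}
def proj(n,X):
    p=P[n];T=np.linalg.inv(p["pose"]);X=np.atleast_2d(X);c=X@T[:3,:3].T+T[:3,3]
    return np.c_[p["cx"]+p["fx"]*c[:,0]/-c[:,2], p["cy"]-p["fy"]*c[:,1]/-c[:,2]]
def se2(p,X):
    X=np.atleast_2d(np.array(X,float));c,s=np.cos(p[2]),np.sin(p[2])
    return np.c_[p[0]+c*X[:,0]-s*X[:,1],p[1]+s*X[:,0]+c*X[:,1],X[:,2]]
def fit(obs,x0):  # obs: (cam, modelpt, pixel)
    f=lambda p:np.concatenate([proj(c,se2(p,m))[0]-q for c,m,q in obs])
    r=least_squares(f,x0,loss="soft_l1");return r.x,r.fun.reshape(-1,2)
def blobs(img,lo,hi,amin=40):
    h=cv2.cvtColor(img,cv2.COLOR_BGR2HSV);m=cv2.inRange(h,lo,hi)
    n,l,s,c=cv2.connectedComponentsWithStats(m)
    return [(c[i],s[i,4]) for i in range(1,n) if s[i,4]>=amin]
def tri(qs,z=None,x0=(300,400,50)): # qs: {cam:pixel}
    g=(lambda v:np.r_[v,z]) if z is not None else (lambda v:v)
    f=lambda v:np.concatenate([proj(c,g(v))[0]-q for c,q in qs.items()])
    r=least_squares(f,x0[:2] if z is not None else x0);return g(r.x),r.fun
E
cat > meas.py <<'E'
from vis import *
I={n:cv2.imread(f"pics/{n}0.png") for n in("scene","top")}
col={"red":((0,150,80),(5,255,255)),"blue":((102,150,120),(114,255,255)),"or":((7,200,150),(16,255,255)),"ye":((22,180,120),(32,255,255))}
for k,(lo,hi) in col.items():
    for n in I: print(k,n,[(c.round(1).tolist(),int(a)) for c,a in blobs(I[n],lo,hi)])
T=lambda x,y:np.array([310+x/4,140+y/4])-.375
S=lambda x,y:np.array([150+x/2.3,170+y/2.3])-.3
cor=[(100,85,75),(100,-85,75),(-100,-85,75),(-100,85,75)]
ob=[("top",m,T(*q)) for m,q in zip(cor,[(362,138),(625,97),(690,392),(428,440)])]
ob+=[("scene",m,S(*q)) for m,q in zip(cor,[(330,432),(185,560),(35,415),(180,307)])]
print("tub",*fit(ob,[500,-100,0]))
E
python3 meas.py
```

```text
red scene [([388.1, 188.8], 265), ([395.6, 243.2], 288)]
red top [([258.3, 213.2], 292), ([209.3, 275.0], 315)]
blue scene [([295.5, 38.9], 106), ([272.7, 46.9], 115), ([249.0, 55.0], 116), ([224.5, 63.5], 122), ([358.0, 211.2], 276), ([423.3, 217.6], 262), ([313.5, 267.8], 3938)]
blue top [([352.4, 208.4], 2446), ([213.3, 222.8], 287), ([256.2, 266.7], 294)]
or scene [([225.5, 72.5], 57), ([288.4, 190.1], 122)]
or top [([341.0, 257.9], 132)]
ye scene [([286.7, 185.8], 84), ([254.2, 300.3], 209), ([306.4, 374.8], 421)]
ye top [([386.9, 179.7], 136), ([399.8, 262.6], 202)]
tub [ 610.46320575 -171.20395265   12.73593047] [[ 0.44489077  0.0987269 ]
 [-1.37116063 -0.38991878]
 [ 0.00200727 -0.08360324]
 [-0.4404042  -0.79671406]
 [ 0.73339169 -0.74596871]
 [-1.64498467  0.01188168]
 [-1.62594286  0.47984636]
 [ 0.23894639 -0.50693564]]
```

```bash
cat >> meas.py <<'E'
jars={"red1":{"top":(258.3,213.2),"scene":(395.6,243.2)},"red2":{"top":(209.3,275.),"scene":(388.1,188.8)},"blue1":{"top":(213.3,222.8),"scene":(423.3,217.6)},"blue2":{"top":(256.2,266.7),"scene":(358,211.2)}}
print()
for k,q in jars.items(): print(k,tri(q)[0].round(1),*[a.round(2) for a in tri(q,87)])
print("beaker base", tri({"top":(130+377/3,140+117/3),"scene":(320+405/3.5,140+540/3.5)},2))
for n in I: I[n+"o"]=blobs(cv2.GaussianBlur(I[n],(1,1),0),(6,190,120),(21,255,255))
m={}
for n,box in (("top",(330,230,352,280)),("scene",(265,170,310,205))):
    x0,y0,x1,y1=box;h=cv2.cvtColor(I[n],cv2.COLOR_BGR2HSV);k=cv2.inRange(h,(4,170,100),(25,255,255))[y0:y1,x0:x1]
    m[n]=np.argwhere(k)[:,::-1].mean(0)+(x0,y0); r=cv2.minAreaRect(np.argwhere(k)[:,::-1].astype(np.float32)+np.float32((x0,y0))); print(n,m[n],r)
    m[n]=np.array(r[0])
print("bar",tri(m))
ob=[(n,(-130,80,269),m[n]) for n in m]
# bucket rim corners z=180
rim=[(76,101,180),(-76,101,180)]
ob+=[("top",a,T(*q)) for a,q in zip(rim,[(78,140),(90,398)])]
ob+=[("scene",a,S(*q)) for a,q in zip(rim,[(475,230),(370,137)])]
# tape far ends/centres
ob+=[("top",(-116,-65,1),(399.8,262.6)),("scene",(116,-65,1),(306.4,374.8))]
st,res=fit(ob,[600,50,0]);print("station",st,res)
tub,_=fit([o for o in []]+[("top",m_,T(*q)) for m_,q in zip(cor,[(362,138),(625,97),(690,392),(428,440)])]+[("scene",m_,S(*q)) for m_,q in zip(cor,[(330,432),(185,560),(35,415),(180,307)])],[600,-171,.17])
print("tub",tub,"bay",se2(st,(0,-65,0)))
def box(x0,x1,y0,y1,z):return [(x0,y0,z),(x1,y0,z),(x1,y1,z),(x0,y1,z)]
polys=[(st,box(-76,76,-1,101,180)),(st,box(-93,-83,27,107,145)),(st,box(83,93,27,107,145)),(st,box(-93,93,27,112,14)),(st,box(-165,-95,70,90,279)),(st,box(-116,-116,-165,35,1)),(st,box(116,116,-165,35,1)),(tub,box(-100,100,-85,85,75)),(tub,box(-52,52,-89,-77,115))]
for n,(x0,y0,x1,y1,f) in {"top":(310,140,510,290,4),"scene":(150,170,390,430,2.3)}.items():
    o=cv2.resize(cv2.imread(f"pics/{n}0.png")[y0:y1,x0:x1],None,fx=f,fy=f,interpolation=cv2.INTER_CUBIC)
    for p,b in polys: cv2.polylines(o,[((proj(n,se2(p,b))-(x0,y0)+.5)*f-.5).round().astype(int)],True,(255,0,255) ,1)
    cv2.imwrite(f"pics/ov_{n}.png",o)
E
python3 meas.py|sed -n '/^$/,$p'
```

```text
red1 [587.6 295.4  88.6] [587.41 295.92  87.  ] [-0.    0.31  0.16  0.3 ]
red2 [429.8 412.4  88.6] [429.55 412.96  87.  ] [0.16 0.35 0.34 0.24]
blue1 [562.6 408.7  88.7] [562.4  409.43  87.  ] [0.13 0.4  0.32 0.27]
blue2 [450.3 295.9  89.1] [449.85 296.61  87.  ] [0.19 0.48 0.43 0.36]
beaker base (array([708.33886562, 321.14789774,   2.        ]), array([-0.19228216, -0.49425   , -0.36322938, -0.21959352]))Traceback (most recent call last):
  File "meas.py", line 16, in <module>
    for n in I: I[n+"o"]=blobs(cv2.GaussianBlur(I[n],(1,1),0),(6,190,120),(21,255,255))
             ^
RuntimeError: dictionary changed size during iteration
```

```bash
python3 -c "
import cv2,numpy as np
a=cv2.imread('pics/ov_top.png');b=cv2.imread('pics/ov_scene.png');print(a.shape,b.shape)"
```

```text
[ WARN:0@0.015] global loadsave.cpp:275 findDecoder imread_('pics/ov_top.png'): can't open/read file: check file path/integrity
[ WARN:0@0.015] global loadsave.cpp:275 findDecoder imread_('pics/ov_scene.png'): can't open/read file: check file path/integrity
Traceback (most recent call last):
AttributeError: 'NoneType' object has no attribute 'shape'
```

```bash
sed -i '/I\[n+"o"\]/d' meas.py; python3 meas.py|sed -n '/^top/,$p'
```

```text
top [341.0621118  255.28881988] ((341.0, 254.5), (33.0, 10.0), 90.0)
scene [287.11912226 188.04075235] ((287.1814270019531, 188.2212371826172), (31.98451042175293, 10.818290710449219), 41.18592834472656)
bar (array([453.38653323,  88.03845386, 269.07731183]), array([-0.07710513, -0.04442569, -0.08817521,  0.01161424]))
station [5.86174466e+02 1.08038577e+01 3.61518934e-02] [[ 0.86569965 -0.03143392]
 [-0.86866065  0.39918239]
 [-0.11058534  0.25677236]
 [-0.78096693 -1.48007747]
 [ 0.563114   -0.60405619]
 [-0.19776768 -0.59215932]
 [-5.21216266  0.04646703]
 [-0.75395589  0.64049282]]
tub [ 6.10463206e+02 -1.71203953e+02  1.69559853e-01] bay [[588.52382749 -54.1536707    0.        ]]
```

```bash
sleep 1
```

```text
(no output)
```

View pics/ov_top.png

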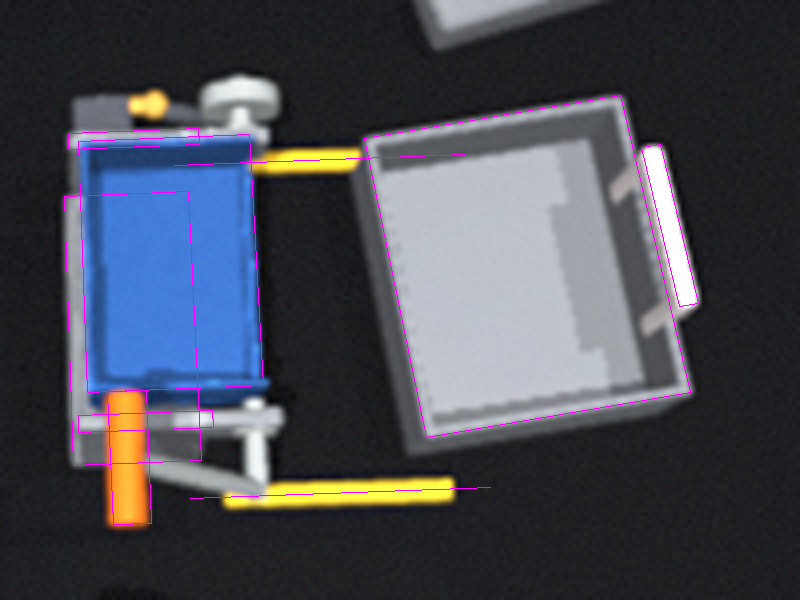

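View pics/ov_scene.png

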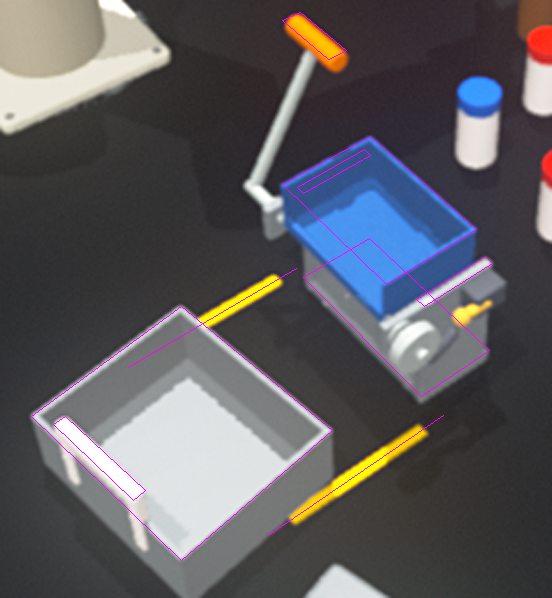

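The overlays sit within 1-2 px on the station and the tub. The enlarged crops confirm two white jars with red caps at top-picture (258,213) and (209,275). The brown cylinders and the black one at top-picture (207,313) are the look-alikes. First I'll slide the tub by its handle.

```bash
cat > h.py <<'E'
import numpy as np
from scipy.spatial.transform import Rotation as R
from station import env,set_gripper,viewer,workorder
ST=np.array([586.2,10.8,0.036]); TUB=np.array([610.5,-171.2,.1696])
def se2(p,X):
    c,s=np.cos(p[2]),np.sin(p[2]);X=np.array(X,float)
    return np.array([p[0]+c*X[0]-s*X[1],p[1]+s*X[0]+c*X[1],X[2]])
def down(a): return (R.from_euler('z',a)*R.from_euler('x',np.pi)).as_quat()
def st(msg=""):
    s=env.read_state();print(msg,round(s["time_s"],2),s["tool_pos"].round(1) if hasattr(s["tool_pos"],"round") else s["tool_pos"],"F",np.round(s["force"],1),"w",round(s["width"],1),"q",np.round(s["qpos"],2))
E
python3 - <<'E'
from h import *
h=se2(TUB,(0,-83,105)); g=np.array([0,0,61.])
q=down(TUB[2])
print(env.ik(h+g,q), env.ik(h+g+[0,0,120],q), h)
env.reach(h+g+[0,0,90],q); st("above")
print(env.move_l(h+g,rate=120,f_stop=15)); st("down")
set_gripper(0); st("grip")
bay=np.r_[se2(ST,(0,-67,0))[:2],ST[2]]
t=se2(bay,(0,-83,105))
env.move_l(t+g,rot=down(ST[2]),rate=80); st("slid")
set_gripper(50); env.move_l(t+g+[0,0,100],rate=200); st("up")
import cv2
for n in("scene","top"): cv2.imwrite(f"pics/{n}1.png",viewer.camera(n))
E
```

```text
[-4.02584791e-01  6.55413271e-01  1.58935979e+00 -4.44089210e-16
  8.96819593e-01  9.98611536e-01] [-4.02584791e-01  5.11779705e-01  1.52651984e+00 -4.44089210e-16
  1.10329310e+00  9.98611536e-01] [ 624.50941244 -253.00914596  105.        ]
above 3.35 [ 624.8 -252.2  256.1] F [ 0.6  0.6 -0.5] w 87.8 q [-0.4   0.54  1.55  0.    1.05  1.  ]
False
down 4.25 [ 625.  -253.2  166.6] F [-0.4  0.1 -0.7] w 87.8 q [-0.4   0.65  1.59  0.    0.9   1.  ]
grip 5.4 [ 624.4 -252.8  166. ] F [-0.7  2.   0.9] w 11.9 q [-0.4   0.66  1.59  0.    0.9   1.  ]
slid 7.03 [ 591.5 -138.9  165.9] F [-1.   3.3  0. ] w 11.8 q [-0.25  0.58  1.75  0.    0.82  1.28]
up 8.44 [ 591.1 -139.   265.4] F [-0.4 -0.3 -0.1] w 50.0 q [-0.25  0.44  1.7  -0.    1.    1.28]
```

```bash
python3 - <<'E'
from vis import *
st=[586.2,10.8,.036];tub=np.r_[se2(st,(0,-67,0))[0][:2],.036]
def box(x0,x1,y0,y1,z):return [(x0,y0,z),(x1,y0,z),(x1,y1,z),(x0,y1,z)]
o=[]
for n,(x0,y0,x1,y1,f) in {"top":(310,140,470,290,4),"scene":(150,170,390,430,2.3)}.items():
    a=cv2.resize(cv2.imread(f"pics/{n}1.png")[y0:y1,x0:x1],None,fx=f,fy=f,interpolation=cv2.INTER_CUBIC)
    cv2.polylines(a,[((proj(n,se2(tub,box(-100,100,-85,85,75)))-(x0,y0)+.5)*f-.5).round().astype(int)],True,(255,0,255) ,1)
    o.append(cv2.resize(a,(390,440)))
cv2.imwrite("pics/ov1.png",np.hstack(o))
E
```

```text
(no output)
```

View pics/ov1.png

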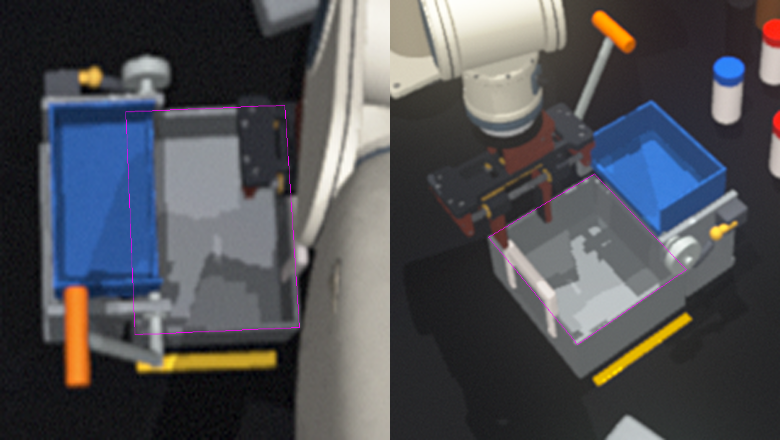

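The tub sits on the drawn outline, in the bay and square. Next is the first red-capped jar. I'll grip it by the cap, so the fingertips stay above the bucket walls.

```bash
cat >> h.py <<'E'
A=ST[2]+np.pi; Q=down(A); GZ=82; UP=130+GZ+61+85   # carry height of TCP: jar underside ~215
def pick(xy):
    set_gripper(74)
    p=np.r_[xy,UP]; env.reach(p,Q)
    hit=env.move_l([*xy,GZ+61],rate=150,f_stop=12); st(f"down hit={hit}")
    set_gripper(0); st("grip")
    env.move_l(p,rate=170); st("lifted")
def place(sx):
    c=se2(ST,(sx,50,0))
    v=se2(ST,(40,190,0)); env.move_l([v[0],v[1],UP],rate=250)
    env.move_l([c[0],c[1],UP],rate=200)
    env.move_l([c[0],c[1],130+GZ+61+12],rate=150)
    hit=env.move_l([c[0],c[1],130+GZ+61-3],rate=30,f_stop=4); st(f"placed hit={hit}")
def release(z=UP):
    s=env.read_state(); p=np.array(s["tool_pos"])
    set_gripper(74); env.move_l([p[0],p[1],z],rate=150); st("released")
E
python3 - <<'E'
from h import *
s=env.read_state();p=s["tool_pos"]
env.move_l([p[0],p[1],UP],rate=200)
pick((587.5,295.6))
import cv2
for n in("scene","top"): cv2.imwrite(f"pics/{n}2.png",viewer.camera(n))
E
```

```text
down hit=False 13.41 [588.  295.8 144. ] F [0.2 0.3 0.4] w 73.9 q [ 0.45  0.67  1.63 -0.    0.84 -1.16]
grip 13.97 [587.6 295.7 143.2] F [0.2 0.1 1.3] w 45.2 q [ 0.45  0.67  1.63  0.    0.84 -1.16]
lifted 15.38 [587.1 295.4 356.7] F [ 0.8 -0.8 -1.5] w 45.7 q [ 0.45  0.42  1.5  -0.    1.22 -1.16]
```

View pics/scene2.png

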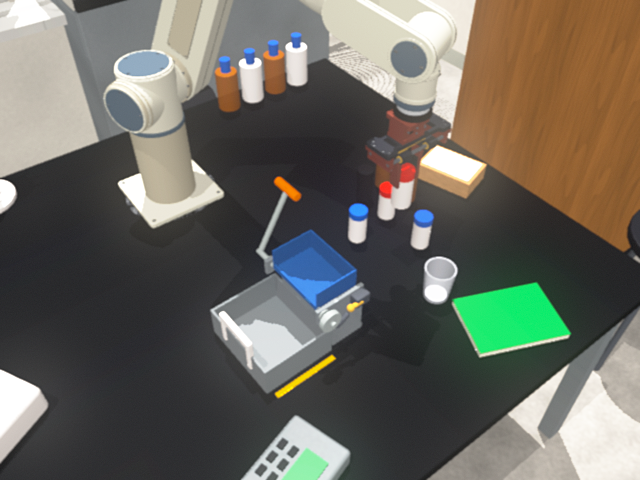

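The jar hangs upright in the gripper at about (403,188). The other jars and the beaker have not moved.

```bash
python3 - <<'E'
from h import *
place(33)
release()
v=se2(ST,(40,190,0)); env.move_l([v[0],v[1],UP],rate=250)
import cv2
for n in("scene","top"): cv2.imwrite(f"pics/{n}3.png",viewer.camera(n))
pick((429.7,412.7))
E
python3 -c "
import cv2,numpy as np
a=cv2.imread('pics/scene3.png')[180:380,220:400];b=cv2.imread('pics/top3.png')[150:290,300:426]
cv2.imwrite('pics/c3.png',np.hstack([cv2.resize(a,(396,440)),cv2.resize(b,(396,440))]))"
```

```text
placed hit=True 17.95 [617.7  62.1 273. ] F [0.5 0.4 3.7] w 45.4 q [ 0.08  0.45  1.66  0.    1.03 -1.53]
released 19.31 [617.2  62.1 357.2] F [ 0.2 -0.  -0.1] w 74.5 q [ 0.08  0.36  1.59  0.    1.19 -1.53]
down hit=False 23.01 [430.1 413.1 143.8] F [ 0.4 -0.   0.6] w 73.5 q [ 0.75  0.6   1.78 -0.    0.76 -0.86]
grip 23.57 [429.8 412.8 143.2] F [-0.2 -0.1  2.9] w 45.3 q [ 0.75  0.6   1.78 -0.    0.76 -0.86]
lifted 24.98 [429.3 412.3 356.9] F [-0.5  0.9 -1.2] w 45.4 q [ 0.75  0.32  1.65  0.    1.17 -0.86]
```

View pics/c3.png

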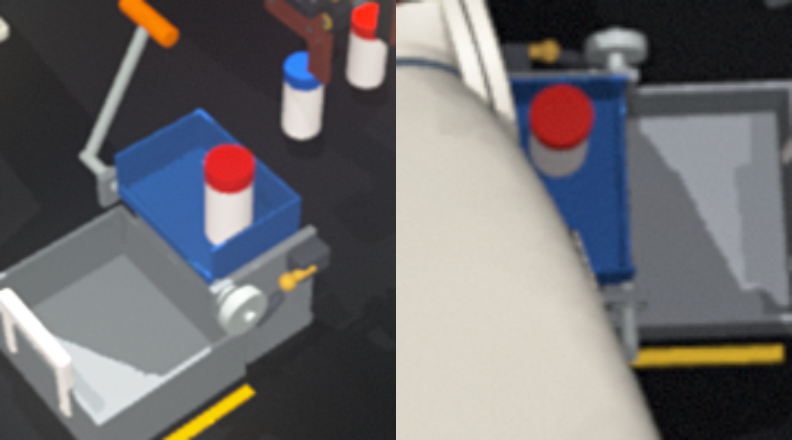

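The first jar stands upright in the +x half of the bucket. Now the second.

```bash
python3 - <<'E'
from h import *
place(-33)
release()
v=se2(ST,(0,180,0)); env.move_l([v[0],v[1],UP],rate=250); env.hold(.2); st()
import cv2
for n in("scene","top"): cv2.imwrite(f"pics/{n}4.png",viewer.camera(n))
E
python3 -c "
import cv2,numpy as np
a=cv2.imread('pics/scene4.png')[180:380,220:400];b=cv2.imread('pics/top4.png')[150:290,300:426]
cv2.imwrite('pics/c4.png',np.hstack([cv2.resize(a,(396,440)),cv2.resize(b,(396,440))]))"
```

```text
placed hit=True 28.28 [551.7  59.8 272.9] F [0.2 0.7 4.2] w 45.3 q [ 0.09  0.36  1.81  0.    0.97 -1.52]
released 29.63 [551.3  59.7 357.3] F [-0.2  0.4  0.5] w 74.0 q [ 0.09  0.26  1.73  0.    1.15 -1.52]
 30.52 [579.6 189.3 358. ] F [-0.2 -0.  -0.2] w 73.7 q [ 0.3   0.34  1.61 -0.    1.18 -1.31]
```

View pics/c4.png

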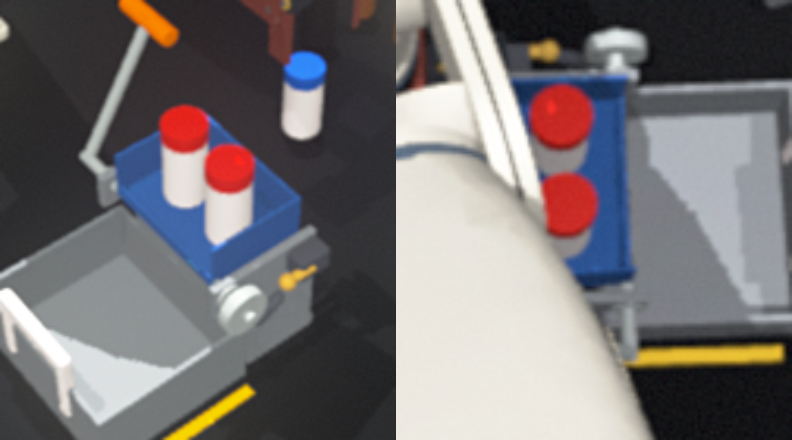

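Both jars stand upright, side by side and released, with the bucket home. Next I'll push the crossbar, with the fingers straddling the lever.

```bash
cat > push.py <<'E'
from h import *
import cv2
QP=down(ST[2]+np.pi/2)
def tp(th,off=20.):   # tool pose for bucket tilt th
    b=np.pi/3+th
    p=se2(ST,(-130,160*np.cos(b)+off,130+160*np.sin(b))); p[2]+=50; return p
s0=tp(0,42)
set_gripper(32)
v=s0.copy(); v[2]=400
print(env.ik(s0,QP),env.ik(tp(1.3),QP))
env.move_l(v,rot=QP,rate=150); st("turned")
env.move_l(s0,rate=200); st("beside")
print(env.move_l(tp(0,14),rate=60,f_stop=3)); st("contact")
for th in (.2,.4,.6,.8,1.0,1.15,1.27):
    env.move_l(tp(th),rate=120)
    st(f"{th}")
p=tp(1.3,10); print("stop",env.move_l(p,rate=40,f_stop=15)); st("stop")
env.hold(.8); st("held")
for n in("scene","top"): cv2.imwrite(f"pics/{n}5.png",viewer.camera(n))
E
python3 push.py
```

```text
[ 2.50769469e-01  1.71708360e-01  1.94771962e+00 -4.44089210e-16
  1.02216467e+00  2.14769469e-01] [-2.10295139e-01  2.02570438e-01  1.97507413e+00 -4.44089210e-16
  9.63948086e-01 -2.46295139e-01]
turned 33.15 [452.  128.1 399.9] F [-1.5  0.3 -0.6] w 31.7 q [0.25 0.08 1.86 0.   1.21 0.21]
beside 33.71 [452.3 128.2 318.9] F [0.5 0.8 0.8] w 32.0 q [0.25 0.17 1.95 0.   1.02 0.21]
True
contact 34.08 [452.9 109.1 319.2] F [ 1.3  3.1 -2.3] w 32.2 q [0.21 0.16 1.96 0.   1.02 0.17]
0.2 34.53 [454.1  77.5 332.9] F [-1.3  7.3  6.4] w 31.9 q [0.14 0.14 1.95 0.   1.05 0.1 ]
0.4 34.95 [454.9  45.8 339. ] F [1.  2.6 1.5] w 32.0 q [0.07 0.12 1.95 0.   1.07 0.04]
0.6 35.37 [455.9  14.2 339.3] F [0.5 3.8 0.2] w 32.1 q [ 0.    0.12  1.95  0.    1.07 -0.03]
0.8 35.78 [457.2 -17.2 333.8] F [1.  3.3 0.2] w 32.1 q [-0.06  0.13  1.96  0.    1.05 -0.1 ]
1.0 36.2 [458.4 -46.8 322.2] F [ 1.5  4.  -0.7] w 32.0 q [-0.13  0.15  1.96  0.    1.03 -0.16]
1.15 36.55 [458.9 -67.3 309.7] F [0.6 4.3 1.7] w 32.1 q [-0.17  0.17  1.97  0.    1.   -0.21]
1.27 36.86 [459.2 -82.  297.4] F [ 0.5  4.4 -0.4] w 31.9 q [-0.2   0.2   1.97  0.    0.97 -0.24]
stop True
stop 37.09 [459.2 -83.2 296.4] F [0.2 8.8 5.6] w 32.4 q [-0.21  0.2   1.97  0.01  0.97 -0.25]
held 37.89 [459.2 -83.  296.5] F [-0.9  7.2  4.7] w 32.0 q [-0.21  0.2   1.97  0.01  0.97 -0.25]
```

View pics/scene5.png

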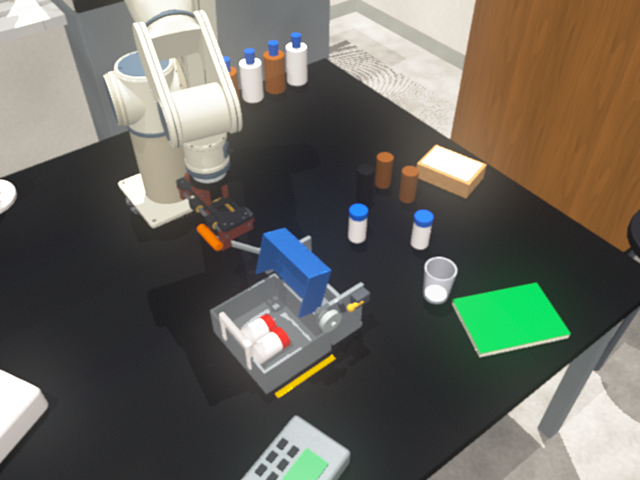

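View pics/top5.png

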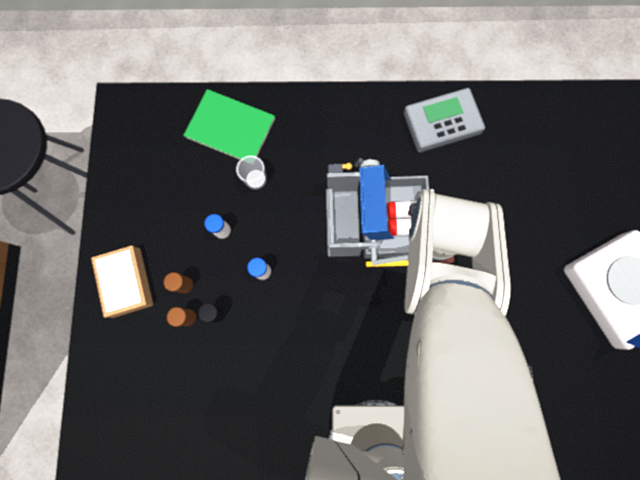

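Both jars lie in the tub (scene (262,335)) and the bucket is at its stop. I'll lift clear so it swings home.

```bash
python3 - <<'E'
from h import *
import cv2
env.hold(.3)
p=np.array(env.read_state()["tool_pos"])
env.move_l([p[0],p[1],p[2]+130],rate=150); st("up")
env.move_l([p[0]-20,p[1]-120,p[2]+130],rate=150); env.hold(1.5); st("away")
for n in("scene","top"): cv2.imwrite(f"pics/{n}6.png",viewer.camera(n))
E
cat > chk.py <<'E'
from vis import *
st=[586.2,10.8,.036];tub=np.r_[se2(st,(0,-67,0))[0][:2],.036]
def box(x0,x1,y0,y1,z):return [(x0,y0,z),(x1,y0,z),(x1,y1,z),(x0,y1,z)]
o=[]
for n,(x0,y0,x1,y1,f) in {"top":(310,140,470,290,4),"scene":(200,170,380,400,3)}.items():
    a=cv2.resize(cv2.imread(f"pics/{n}6.png")[y0:y1,x0:x1],None,fx=f,fy=f,interpolation=cv2.INTER_CUBIC)
    for P_,b in ((tub,box(-100,100,-85,85,75)),(st,box(-76,76,101,101,180)),(st,box(-165,-95,70,90,279))):
        cv2.polylines(a,[((proj(n,se2(P_,b))-(x0,y0)+.5)*f-.5).round().astype(int)],True,(255,0,255) ,1)
    o.append(cv2.resize(a,(395,460)))
cv2.imwrite("pics/ov6.png",np.hstack(o))
E
python3 chk.py
```

```text
up 39.32 [458.7 -82.9 425.5] F [ 0.   0.4 -0.3] w 32.0 q [-0.21  0.05  1.83  0.01  1.27 -0.24]
away 41.77 [ 439.2 -203.   426.4] F [ 0.4 -1.1  0.3] w 31.9 q [-0.46  0.08  1.79  0.    1.27 -0.5 ]
```

View pics/ov6.png

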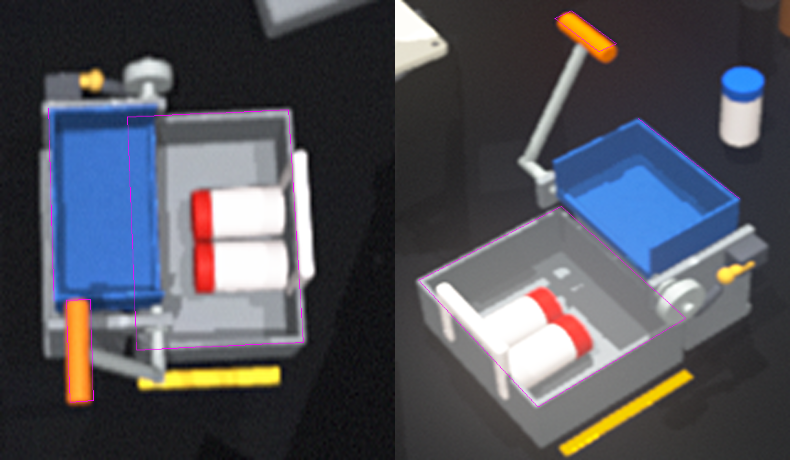

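View pics/scene6.png

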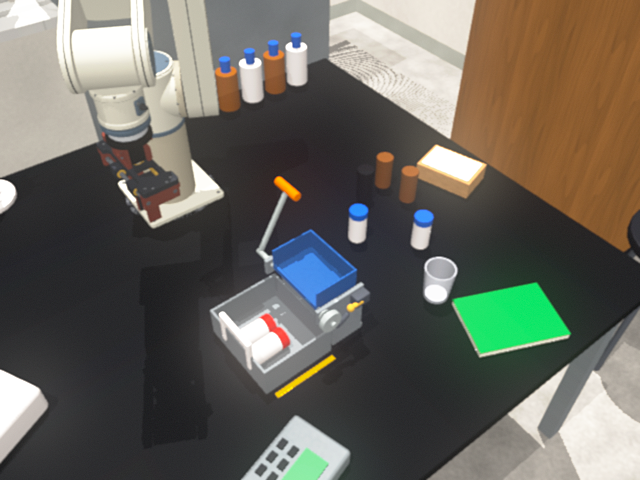

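The bucket and bar match their home outlines. Both jars lie in the tub, the tub is in its bay, and the arm is clear of everything. I'm handing in.

```bash
python3 -c "
from h import *
workorder.sign_off(); st()"
```

```text
the job is handed in; nothing more can be done
the job is handed in; nothing more can be done
```

I finished the task and handed it in at about 42 s of the 72 s allowed; the sign-off gives no verdict.

- **Tub:** I slid it by its handle into the bay, square with the station.
- **Jars:** Both red-capped jars stood upright side by side in the bucket and were released before the tip.
- **Tip:** I pushed the crossbar past the latch until the force jump at the stop, at a tilt of about 1.28 rad by tool position. I held it there about 1.1 s while both jars dropped into the tub, then lifted clear so the bucket swung home.

**Last checks:** The last pictures show the bucket and bar on their home outlines and both jars lying in the tub. The tub rim is within about 2–4 mm of the aimed pose, and the clean jars, beaker and look-alikes look unmoved. The arm was clear, with the tool force near zero.

The position checks come from the camera pictures alone. No check failed or disagreed.

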